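# Clear the jig and be the third hand for a heatsink

## Robot

A 6-joint arm with a two-finger parallel gripper is mounted at the origin on the work surface. World frame = base frame: x ahead of the robot, y to its left, z up, the work surface at z = 0. Lengths are in mm, angles in rad, forces in N, time in s.
With the tool pointing down it reaches from about 350 to 1000 mm from the base axis. Payload 7.1 kg.
Tool frame: the origin (TCP) lies on the mounting face of the last link; the fingertips stand 173 mm ahead of it and the grasp point (between the pads) lies 155 mm ahead of it; z points along the fingers, y is the direction in which the jaws open and shut (so a half turn about z gives the same grasp; the last joint's range is limited). The gripper opens to 85 mm and grips with 20 to 120 N. Pads are 22 mm wide; open, the fingers measure 114 mm over their backs; the gripper's body (76 mm by 85 mm) begins 54 mm behind the grasp point. The pads swing forward as they close: fully open they stand 13 mm farther back than shut.
Start: joints at [-1.252, 0.423, 1.63, -0, 1.089, -0.019], TCP at [207.15, -589.657, 404.719] pointing down, gripper open.
Joint ranges: [-3, 3], [-0.9, 2.11], [0.09, 2.58], [-1.31, 4.45], [0.11, 2.69], [-2.54, 2.54]. Speed limits (rad/s): [2.39, 2.39, 3.01, 3.14, 3.14, 3.14].

## Interface

Orientations are given as a unit quaternion [w, x, y, z].
In Python, from cell import r, vision, ticket gives the robot as it stands. Calls block until the motion is done:
- r.move_ptp(position, orientation): joint-space move of the TCP to a pose.
- r.move_straight(position, ori=None, vel=150, until_force=None): straight line of the TCP; ori=None keeps the orientation; vel is the mean speed in mm/s. With until_force (N) it stops when the force on the tool has changed by that much, and returns True; else False.
- r.move_joints(angles): joint-space move.
- r.ungrasp() and r.clamp(newtons=None): open the fingers fully, or close them until they stop; newtons is the grip in N (None keeps the last).
- r.wait(seconds).
- r.solve_ik(position, orientation): joint angles nearest the present ones, or None.
- r.read_state(): the state.
- vision.read_camera(name): name is "scene" or "side" or "wrist"; returns (picture, depth): 400x640x3 uint8, red, green, blue; 400x640 float32, mm along the optical axis (not along the pixel's ray), 0 where there is no reading.
- vision.calibration(name): a dict with "fx", "fy", "cx", "cy" (pixels), "R" (3x3) and "t" (3): a world point X has camera coordinates R X + t; the wrist camera has in their place "tool_from_camera" (4x4, takes a point from camera to tool coordinates, whose origin is the TCP and whose axes are the flange's). Camera axes: x right, y down, z forward; pixel columns grow to the right and rows downward; lengths in mm; the calibration is good to about 2 mm. A picture is of the moment at which its call begins: read the wrist's pose just before it. calibration takes no time and is no camera call.
A pose or a line that the arm cannot do raises r.MotionError and nothing moves.
- ticket.sign_off(): hands the job in, once; it reports no verdict.
The state is a dict: "time_s": time; "joint_pos": joint angles; "qvel": joint speeds; "joint_efforts": joint torques, N m; "eef_pos": TCP position; "tool_rot": TCP orientation; "ft_force": force on the tool from outside, world axes, zero at the start; "moment": the same for the moment, N m; "grip_width": finger opening in mm.
Only numpy, scipy, OpenCV 4.12 (cv2) and the standard library are available. Lean on these libraries where they do the work, as an engineer would, in place of code of your own. Each camera call takes 0.05 s, during which the arm holds its last target. There are 200 camera calls.

## Task

Clear the assembly jig first: put the red terminal post into the red bin and the blue one into the blue bin. Then stand the silver heatsink flat on the jig's bed, its flat back square and centred against the copper bracket, and press it steadily along the jig until the jaw's pointer stands in the green, without ramming it, so that a colleague can screw it on. Finish while still holding it pressed like that - do not let go - and leave everything else on the bench where it is.

Things in the scene. Friction and masses are not known exactly. Their poses are not given: they have to be found in the camera images.
- jig: assembly jig fixed to the bench: aluminium bed 180 mm (its x) by 150 mm (its y), 12 mm thick, with a grey guide block at its +x end (block from 85 to 170 mm ahead of the origin, 60 mm wide, top 57 mm above the bench). Origin: underside of the bed's centre, on the bench; its x axis points along the bed towards the sprung jaw, which is the direction to press, and points roughly away from the robot. Bed top 12 mm above the bench.
- bracket: copper-coloured mounting bracket fixed on the front of the sprung jaw, standing across the jig's bed: 56 mm wide (y), 40 mm high, 3 mm thick, from 16 to 56 mm above the bench; it moves with the jaw. The jaw plate behind it is 60 mm wide and reaches 57 mm above the bench. Axes as the jig's. Origin: centre of its front face, with the jaw at rest 55 mm ahead of the jig's origin.
- bracket_face (a point): centre of the bracket's front face (the face that looks along the jig's -x, over the bed), 36 mm above the bench; axes as the jig's.
- jaw (a joint): travel of the sprung jaw, m: 0 at rest, grows as the bracket is pushed along the jig's +x, end of travel at 0.016. Spring: 2 N to start it, then 0.8 N per mm (about 8 N at 7.5 mm). It springs back when released. A thin black pointer across the top of the guide block moves with it over a white, green and red scale; the pointer's middle is over the green from 2.5 to 12.5 mm of travel (4 to 12 N) and mid-green is 7.5 mm.
- heatsink: loose bare-aluminium (silver) finned heatsink, 40 mm (x) by 46 mm (y) by 40 mm high, about 130 g, standing on the bench to the right of the jig at the start. Its +x side is the flat back plate (8 mm thick); six upright 3 mm fins run from it towards -x; the outer fins' flat faces are the +y and -y sides, 46 mm apart. Origin: centre of its underside, z up. At the start the flat back faces roughly away from the robot.
- heatsink_back (a point): centre of the heatsink's flat back: 20 mm along x and 20 mm up from its origin; axes as the heatsink's.
- red_post: red terminal (binding) post, 46 mm tall, standing upright on the jig's bed at the start: foot flange 22 mm in diameter and 6 mm high, waist 14 mm, head 18 mm in diameter from 20 to 42 mm up, small brass tip; about 30 g. Origin: centre of its underside, z up its length.
- blue_post: blue terminal (binding) post, 46 mm tall, standing upright on the jig's bed at the start: foot flange 22 mm in diameter and 6 mm high, waist 14 mm, head 18 mm in diameter from 20 to 42 mm up, small brass tip; about 30 g. Origin: centre of its underside, z up its length.
- red_bin: open square bin, red plastic, fixed to the bench: 90 x 90 mm outside, 40 mm high, walls and floor 4 mm thick. Origin: centre of its underside, on the bench. Axes along its sides.
- blue_bin: open square bin, blue plastic, fixed to the bench: 90 x 90 mm outside, 40 mm high, walls and floor 4 mm thick. Origin: centre of its underside, on the bench. Axes along its sides.
- screwdriver: bystander: screwdriver with orange handle lying on the bench, 190 mm long along its x. Origin at its middle, on its underside.
- spool: bystander: steel-grey solder spool standing on end, 52 mm in diameter, 40 mm tall. Origin: centre of its underside.
- jar: bystander: small jar with yellow cap, 50 mm in diameter and 50 mm tall. Origin: centre of its underside.
- multimeter: bystander: yellow multimeter lying flat, 150 x 75 x 35 mm with a dial on top. Origin: centre of its underside.
- black_heatsink: bystander: black heatsink of the same shape and size as the silver one. Not wanted. Origin: centre of its underside.

How it is judged:
By the outcome, as a careful person would: the job done as asked, in the order asked, and still so for the second after the job is handed in, while the arm keeps its last pose, push and grip.
It also fails if it takes over 64 s, if anything falls off the work surface, if the arm or the gripper's body presses on something with over 40 N, if the wrist force passes 120 N, or if a joint passes its speed limit or range.

## Working session

There is one attempt and no reset: what is moved stays moved. The work goes in short steps, each a Python script; the robot and the scene stay as the last script left them, time stands still between calls to the robot, and variables do not carry over. Pictures are saved under pics/ and viewed, about 8 in all and at most 12, crops included, and the job is handed in when it is done.

```bash
ls; mkdir -p pics; python3 - <<'E'
from cell import r,vision,ticket
import cv2,numpy as np
for n in("scene","side"):
    p,d=vision.read_camera(n); cv2.imwrite(f"pics/{n}0.png",p[:,:,::-1]); np.savez(f"{n}0.npz",p=p,d=d)
    c=vision.calibration(n); R=np.array(c["R"]); print(n,-R.T@np.array(c["t"]),R[2],c["fx"])
print(vision.calibration("wrist")); s=r.read_state(); print(s)
E
```

```text
pics
scene [1042.9121401  -681.03815023  755.55889362] [-0.47210442  0.61120415 -0.63525341] 376.1882881951243
side [-407.77289341  953.13275163  781.41953165] [ 0.61984616 -0.61122175 -0.49213688] 519.964358349056
{'fx': 332.4730288452466, 'fy': 332.4730288452466, 'cx': 316.030946384565, 'cy': 195.74072795251223, 'tool_from_camera': array([[ 5.74435275e-04, -9.54107747e-01, -2.99462981e-01,
         7.54195722e+01],
       [ 9.99999827e-01,  5.85768479e-04,  5.19227157e-05,
        -3.40954390e-01],
       [ 1.25876110e-04, -2.99462959e-01,  9.54107919e-01,
         3.12711387e+01],
       [ 0.00000000e+00,  0.00000000e+00,  0.00000000e+00,
         1.00000000e+00]])}
{'time_s': 0.1, 'joint_pos': array([-1.25196758e+00,  4.23765078e-01,  1.63062250e+00,  8.91581020e-06,
        1.08861602e+00, -1.89768522e-02]), 'qvel': array([ 8.30199140e-05, -2.05644976e-03, -2.30227467e-03, -1.21354636e-03,
       -2.86986905e-05, -2.61650065e-04]), 'joint_efforts': array([ 7.14137946e-05, -5.58427441e+01, -2.82446069e+01, -2.67140405e-05,
        2.90835866e-03, -3.41688985e-05]), 'eef_pos': array([ 207.09325259, -589.41689554,  404.0193399 ]), 'tool_rot': array([-6.98150501e-04,  9.85769903e-01,  1.68098781e-01, -1.01469273e-04]), 'ft_force': array([-0.77670518, -0.03866922,  0.3802611 ]), 'moment': array([0.04862441, 0.00348045, 0.03980832]), 'grip_width': 85.51846687376803}
```

View pics/scene0.png

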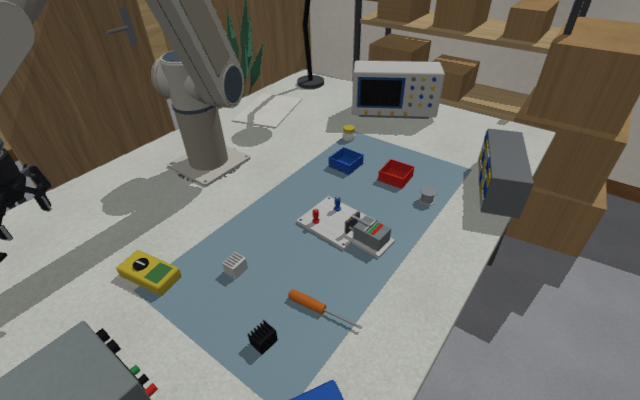

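View pics/side0.png

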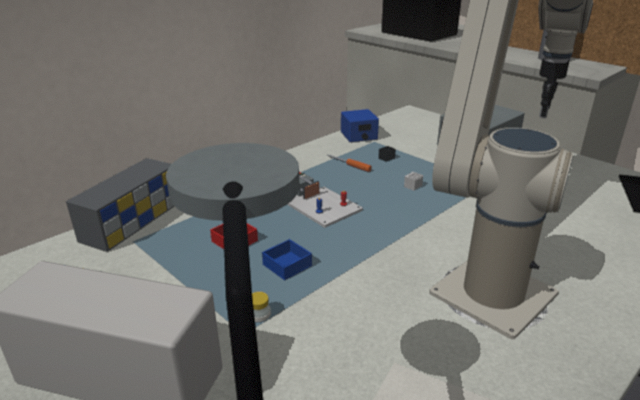

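Scene: red post (316,215), blue post (337,203), silver heatsink (234,264), bed around (335,220), jaw (370,230), red bin (396,174), blue bin (346,160). The side view agrees, though a lamp hides part of it.

```bash
cat > h.py <<'E'
from cell import r,vision,ticket
import cv2,numpy as np
from scipy.spatial.transform import Rotation as Ro
def q(yaw):  # tool pointing down, tool x at heading yaw in the world
    v=(Ro.from_euler('z',yaw)*Ro.from_euler('x',np.pi)).as_quat(); return v[[3,0,1,2]]
def snap(n,f=None):
    s=r.read_state(); p,d=vision.read_camera(n); c=vision.calibration(n)
    v,u=np.mgrid[:400,:640]; P=np.stack([(u-c["cx"])/c["fx"]*d,(v-c["cy"])/c["fy"]*d,d],-1)
    if n=="wrist":
        T=np.array(c["tool_from_camera"]); w=s["tool_rot"]; P=P@T[:3,:3].T+T[:3,3]
        P=Ro.from_quat(np.r_[w[1:],w[0]]).apply(P.reshape(-1,3)).reshape(P.shape)+s["eef_pos"]
    else: P=(P-np.array(c["t"]))@np.array(c["R"])
    P[d==0]=np.nan
    if f: cv2.imwrite(f"pics/{f}.png",p[:,:,::-1])
    return p,P
E
python3 - <<'E'
from h import *
p,P=snap("scene")
for n,(u,v) in dict(red=(316,211),blue=(337,199),hs=(236,259),bed=(330,224),rbin=(396,178),bbin=(346,163),bedL=(298,223),bedF=(345,246),bedN=(328,199),guide=(372,228),spool=(428,192),black=(263,330),jar=(349,128),sd=(308,302)).items():
    print(n,np.nanmedian(P[v-1:v+2,u-1:u+2].reshape(-1,3),0).round())
s=r.read_state();print(Ro.from_quat(np.r_[s["tool_rot"][1:],s["tool_rot"][0]]).as_matrix().round(2))
E
```

```text
red [532. -41.  54.]
blue [549.  38.  53.]
hs [ 464. -293.   37.]
bed [569. -27.  12.]
rbin [631. 257.  35.]
bbin [422. 278.   4.]
bedL [484. -70.   4.]
bedF [653. -72.  10.]
bedN [495.  65.  11.]
guide [699. -14.  58.]
spool [748. 243.  40.]
black [ 663. -404.   39.]
jar [330. 434.  49.]
sd [ 690. -284.   24.]
[[ 0.94  0.33 -0.  ]
 [ 0.33 -0.94  0.  ]
 [ 0.   -0.   -1.  ]]
```

```bash
python3 - <<'E'
from h import *
r.move_ptp([430,-290,350],q(0)); p,P=snap("wrist","w_hs"); np.savez("w_hs.npz",p=p,P=P)
r.move_ptp([560,20,480],q(0)); p,P=snap("wrist","w_jig"); np.savez("w_jig.npz",p=p,P=P)
print(r.read_state()["time_s"],r.read_state()["joint_pos"])
E
```

```text
3.0083 [ 1.25139697e-02  2.48146315e-01  1.70150738e+00 -3.51086004e-04
  1.19322581e+00  1.58483211e+00]
```

View pics/w_hs.png

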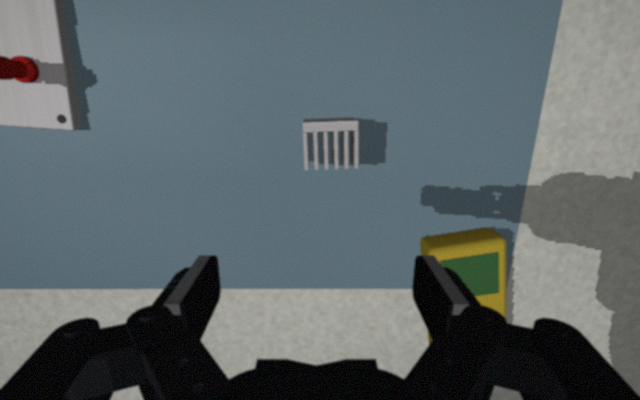

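View pics/w_jig.png

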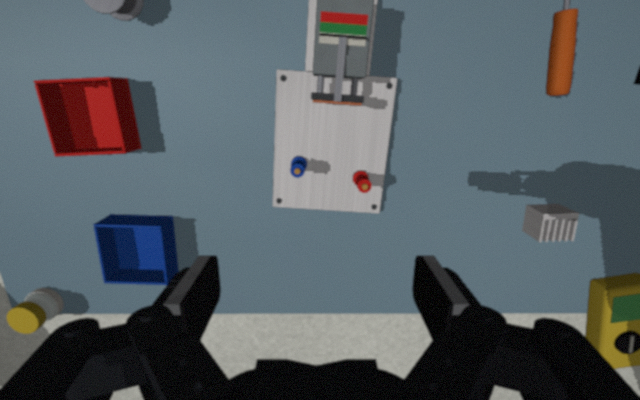

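Heatsink at (331,145) in the first picture, nearly square to the tool. In the second: bed (283–397, 72–212), posts at blue (298,166) and red (362,180), bins red (88,116) and blue (138,250). Fitting from the point clouds.

```bash
cat > fit.py <<'E'
from h import *
def rect(M):
    M=np.nan_to_num(M).astype(np.float32); c,s,a=cv2.minAreaRect(M); return np.round(c,1),np.round(s,1),round(a,1),len(M)
def box(P,x0,x1,y0,y1,z0,z1):
    X=np.nan_to_num(P,nan=-999); return (X[...,0]>x0)&(X[...,0]<x1)&(X[...,1]>y0)&(X[...,1]<y1)&(X[...,2]>z0)&(X[...,2]<z1)
E
python3 - <<'E'
from fit import *
z=np.load("w_hs.npz");P=z["P"]
m=box(P,400,530,-350,-240,32,48);print("hs",rect(P[m][:,:2]),np.median(P[m][:,2]))
print("bench z",np.median(P[box(P,400,530,-240,-200,-20,20)][:,2]))
z=np.load("w_jig.npz");P=z["P"];p=z["p"].astype(int)
R,G,B=p[...,0],p[...,1],p[...,2]
m=box(P,450,680,-100,100,7,18)&(p.min(-1)>130);print("bed",rect(P[m][:,:2]),np.median(P[m][:,2]))
m=box(P,560,800,-60,60,50,62);print("jaw+guide",rect(P[m][:,:2]),np.median(P[m][:,2]),P[m][:,0].min())
cop=box(P,560,660,-60,60,20,62)&(R>B+30);print("copper",rect(P[cop][:,:2]),P[cop].mean(0),P[cop].min(0),P[cop].max(0))
for n,k in(("red",(R>B+50)),("blue",(B>R+40))):
    m=box(P,450,620,-80,80,40,66)&k; print(n,rect(P[m][:,:2]),np.median(P[m],0),np.nanmax(P[m][:,2]))
for n,k in(("redbin",(R>B+50)),("bluebin",(B>R+40))):
    m=box(P,350,720,120,400,34,46)&k; print(n,rect(P[m][:,:2]))
m=box(P,400,530,-350,-240,32,48);print("hs2",rect(P[m][:,:2]))
E
```

```text
hs (array([ 462.3, -303.4]), array([40.2, 45.9]), 2.1, 1512) 39.388828311580966
bench z 0.4720610620341006
bed (array([577. ,  -1.5]), array([148.9, 200.5]), 86.2, 12592) 11.513177114131906
jaw+guide (array([674.8,  -8.7]), array([ 60. , 106.6]), 86.2, 4834) 56.83027726664133 619.8619094980397
copper (array([623.3,  -5. ]), array([54.8,  3.3]), 86.2, 144) [623.28045936  -5.03170779  55.67389212] [619.8619095  -32.33096254  53.69693271] [626.47438011  22.26293514  57.85451823]
red (array([536.1,  -3. ]), array([95. , 17.4]), 72.7, 196) [526.67138668 -38.8950665   53.68806109] 59.451681801584925
blue (array([544. ,  41.6]), array([16.3, 16.4]), 90.0, 137) [547.26866745  40.80806269  53.18180004] 55.495647499686754
redbin (array([604.7, 300.3]), array([89.1, 92.2]), 2.3, 1305)
bluebin (array([421.9, 270.6]), array([91.2, 90.7]), 88.3, 1041)
hs2 (array([ 462.8, -303.4]), array([40.9, 49.1]), 2.2, 1108)
```

```bash
python3 - <<'E'
from fit import *
z=np.load("w_jig.npz");P=z["P"];p=z["p"].astype(int)
R,G,B=p[...,0],p[...,1],p[...,2]
m=box(P,450,600,-80,0,36,66)&(R>B+50);c=rect(P[m][:,:2]);print(c)
red=c[0];blue=np.array([544,41.3])
Q=q(0.5)
for (x,y),(bx,by) in((red,(605,300)),(blue,(422,270.5))):
    r.move_ptp([x,y,290],Q); r.move_straight([x,y,202],vel=120); r.clamp(30)
    print("w",r.read_state()["grip_width"]); r.move_straight([x,y,290],vel=200)
    r.move_ptp([bx,by,290],Q); r.move_straight([bx,by,217],vel=150)
    print("w",r.read_state()["grip_width"]); r.ungrasp(); r.move_straight([bx,by,290],vel=250)
    print(r.read_state()["time_s"])
r.move_ptp([500,-40,440],q(0));p,P=snap("wrist","w2"); np.savez("w2.npz",p=p,P=P)
print(r.read_state()["time_s"],r.read_state()["joint_pos"])
E
```

```text
(array([524.6, -40.4]), array([16.8, 16.1]), 45.5, 192)
w 16.49700057719718
w 16.382250302479502
9.0
w 16.222056431815886
w 16.59348033734776
14.9
16.275 [-1.01853592e-01  1.98495263e-01  1.86539177e+00  2.66014842e-04
  1.07955403e+00  1.46733926e+00]
```

View pics/w2.png

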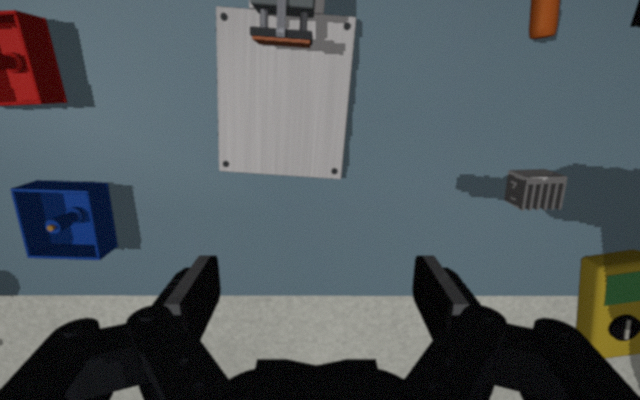

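Both posts lie in their bins, red at (10,60) and blue at (65,222). The bed is clear, with the bracket at (282,40). I'll refit the bracket, then pick up the heatsink.

```bash
python3 - <<'E'
from fit import *
z=np.load("w2.npz");P=z["P"];p=z["p"].astype(int)
cop=box(P,560,660,-60,60,20,62)&(p[...,0]>p[...,2]+30);print("copper",rect(P[cop][:,:2]))
m=box(P,450,680,-100,100,7,18)&(p.min(-1)>110);print("bed",rect(P[m][:,:2]))
m=box(P,400,530,-360,-240,32,48);print("hs",rect(P[m][:,:2]))
Q=q(0.037)
r.move_ptp([462,-303.4,270],Q); r.move_straight([462,-303.4,179],vel=100); print(r.read_state()["ft_force"])
r.clamp(60); print(r.read_state()["grip_width"])
r.move_straight([462,-303.4,280],vel=150)
yaw=-0.066; X=np.array([np.cos(yaw),np.sin(yaw)]); F=np.array([621.8,-4.9])
t=F-(20+30)*X
r.move_ptp([*t,260],q(yaw)); r.wait(.3)
p,P=snap("wrist","w3"); np.savez("w3.npz",p=p,P=P)
s=r.read_state();print(s["time_s"],s["grip_width"],s["eef_pos"],s["ft_force"])
E
```

```text
copper (array([623.1,  -4.9]), array([56.1,  3.6]), 86.3, 338)
bed (array([569.6,  -1.1]), array([149.4, 186.6]), 86.0, 18562)
hs (array([ 462.5, -303.6]), array([40.7, 48.1]), 2.4, 1438)
[ 0.20063922  0.36696184 -0.56332629]
45.25697183853684
21.3833 45.51319762561483 [571.89012388  -2.31814762 260.08229214] [-0.57860958  0.36042526 -0.89873521]
```

View pics/w3.png

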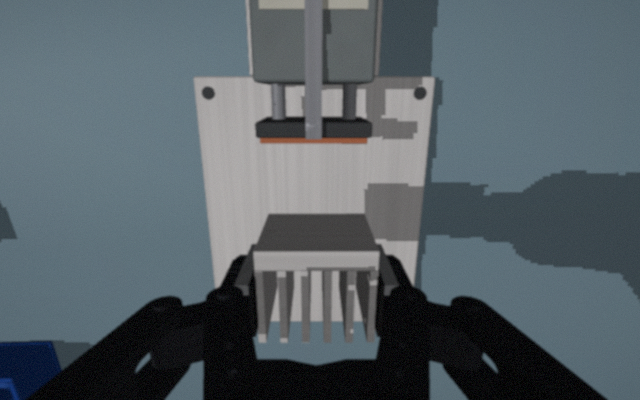

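The heatsink is held level and square, its back at (316,235), with the bracket ahead at (314,140). I'll measure the gap, offset and angle in this one picture.

```bash
python3 - <<'E'
from fit import *
z=np.load("w3.npz");P=z["P"];p=z["p"].astype(int)
yaw=-0.066;c,s=np.cos(yaw),np.sin(yaw);A=np.array([[c,s],[-s,c]]);e=np.array([571.89,-2.318])
v,u=np.mgrid[:400,:640]
L=P.copy();L[...,:2]=(P[...,:2]-e)@A.T
cop=box(P,590,660,-60,60,20,62)&(p[...,0]>p[...,2]+30);k,sz,a,n=rect(L[cop][:,:2]);print("copper local",k,sz,a,n,"y",np.percentile(L[cop][:,1],[1,99]))
m=(v>218)&(v<245)&(u>265)&(u<366);B=L[m];B=B[(B[:,2]>75)&(B[:,2]<130)];print(np.percentile(B[:,0],[2,25,50,75,98]),B[:,2].min(),B[:,2].max())
print("back line x=a*y+b",np.polyfit(B[:,1],B[:,0],1),"x vs z",np.polyfit(B[:,2],B[:,0],1))
m=(v>252)&(v<267)&(u>245)&(u<390)&(L[...,2]>112)&(L[...,2]<128);B=L[m];print("top y",np.percentile(B[:,1],[1,99]),"x",np.percentile(B[:,0],[2,98]),"z",np.median(B[:,2]))
m=(v>214)&(v<250)&(L[...,2]>85)&(L[...,2]<112)&(L[...,0]>15)&(L[...,0]<28);B=L[m];print("back y",np.percentile(B[:,1],[1,99]))
j=(v>75)&(v<140)&(L[...,2]>54)&(L[...,2]<60)&(L[...,0]<70);B=L[j];print("jaw top",rect(B[:,:2]))
E
```

```text
copper local [51.6  1.3] [55.2  3.1] 90.0 593 y [-25.80915937  28.15201935]
[19.68051208 20.05064409 20.22039581 20.38788873 20.75025423] 86.74470011484055 115.6847463048882
back line x=a*y+b [-4.43618281e-04  2.02214589e+01] x vs z [2.05878114e-03 2.00116210e+01]
top y [-25.35634162  22.30900875] x [13.59410193 19.55468913] z 119.93750342951054
back y [-22.89767087  21.9999248 ]
jaw top (array([60.8,  0.8]), array([59.8, 18.3]), 90.0, 1932)
```

```bash
python3 - <<'E'
from fit import *
yaw=-0.066;X=np.array([np.cos(yaw),np.sin(yaw)]);Y=np.array([-X[1],X[0]])
e=np.array([571.89,-2.318])+1.4*Y
def st(t):
    s=r.read_state();f=s["ft_force"];d=s["eef_pos"][:2]-e
    print(t,round(s["time_s"],2),"along",(d@X).round(2),"lat",(d@Y).round(2),"z",s["eef_pos"][2].round(2),"f x,y,z",(f[:2]@X).round(2),(f[:2]@Y).round(2),f[2].round(2),"w",s["grip_width"].round(2))
r.move_straight([*e,197],vel=60); r.wait(.2); st("above")
print(r.move_straight([*e,188],vel=8,until_force=3)); r.wait(.2); st("down")
z=r.read_state()["eef_pos"][2]
print(r.move_straight([*(e+25*X),z],vel=30,until_force=6)); r.wait(.2); st("near")
print(r.move_straight([*(e+34*X),z],vel=6,until_force=2.5)); r.wait(.2); st("contact")
E
```

```text
Traceback (most recent call last):
AttributeError: 'float' object has no attribute 'round'
```

```bash
cat > st.py <<'E'
from fit import *
yaw=-0.066;X=np.array([np.cos(yaw),np.sin(yaw)]);Y=np.array([-X[1],X[0]])
e=np.array([571.89,-2.318])+1.4*Y
def st(t):
    s=r.read_state();f=s["ft_force"];d=s["eef_pos"][:2]-e
    v=np.array([s["time_s"],d@X,d@Y,s["eef_pos"][2],f[:2]@X,f[:2]@Y,f[2],s["grip_width"]])
    print(t,"t,along,lat,z,fx,fy,fz,w",v.round(2)); return v
E
python3 - <<'E'
from st import *
st("above")
print(r.move_straight([*e,188],vel=8,until_force=3)); r.wait(.2); st("down")
z=r.read_state()["eef_pos"][2]
print(r.move_straight([*(e+25*X),z],vel=30,until_force=6)); r.wait(.2); st("near")
print(r.move_straight([*(e+34*X),z],vel=6,until_force=2.5)); r.wait(.2); st("contact")
E
```

```text
above t,along,lat,z,fx,fy,fz,w [ 2.2780e+01  1.2000e-01  0.0000e+00  1.9738e+02 -4.5000e-01  9.4000e-01
 -2.0900e+00  4.5500e+01]
True
down t,along,lat,z,fx,fy,fz,w [ 2.3690e+01 -3.0000e-02 -0.0000e+00  1.9167e+02  9.0000e-02  5.2000e-01
  4.7600e+00  4.5140e+01]
True
near t,along,lat,z,fx,fy,fz,w [ 24.13   0.29   0.   191.72   0.83   0.47   4.91  45.19]
True
contact t,along,lat,z,fx,fy,fz,w [ 2.5100e+01  4.4000e-01  1.0000e-02  1.9171e+02 -2.0000e-01 -9.1000e-01
  5.0300e+00  4.5070e+01]
```

```bash
python3 - <<'E'
from st import *
p0=e+0.4*X
r.move_straight([*p0,194],vel=20)
r.move_straight([*(e+24*X),194],vel=40); r.wait(.2); st("near")
print(r.move_straight([*(e+24*X),188.5],vel=6,until_force=2.5)); r.wait(.2); v=st("down")
z=v[3]+0.15; a=24
for i in range(12):   # creep on in 1 mm steps to find the bracket
    a+=1; r.move_straight([*(e+a*X),z],vel=8); r.wait(.1); v=st(a)
    if v[4]<-3.5: break
E
```

```text
near t,along,lat,z,fx,fy,fz,w [ 2.6320e+01  2.3780e+01  1.0000e-02  1.9398e+02  9.0000e-02 -4.8000e-01
 -1.3600e+00  4.5150e+01]
True
down t,along,lat,z,fx,fy,fz,w [ 2.7040e+01  2.4000e+01  1.0000e-02  1.9175e+02 -1.0300e+00  5.3000e-01
  5.3700e+00  4.5170e+01]
25 t,along,lat,z,fx,fy,fz,w [ 2.7510e+01  2.5060e+01 -0.0000e+00  1.9183e+02  7.2000e-01 -3.0000e-01
 -9.0000e-02  4.5520e+01]
26 t,along,lat,z,fx,fy,fz,w [ 2.788e+01  2.586e+01  1.000e-02  1.918e+02 -1.270e+00  2.000e-01
  5.600e-01  4.511e+01]
27 t,along,lat,z,fx,fy,fz,w [ 2.8260e+01  2.7090e+01 -1.0000e-02  1.9181e+02  9.0000e-02  6.1000e-01
  1.0000e-01  4.5030e+01]
28 t,along,lat,z,fx,fy,fz,w [ 2.8630e+01  2.8000e+01 -1.0000e-02  1.9184e+02 -4.9000e-01 -4.7000e-01
 -1.1400e+00  4.5280e+01]
29 t,along,lat,z,fx,fy,fz,w [ 2.9010e+01  2.9000e+01  1.0000e-02  1.9188e+02 -1.6000e-01  1.3800e+00
 -8.8000e-01  4.5180e+01]
30 t,along,lat,z,fx,fy,fz,w [ 29.38  30.01  -0.   191.89   0.28  -0.54  -1.01  45.27]
31 t,along,lat,z,fx,fy,fz,w [ 2.9760e+01  3.0740e+01  2.0000e-02  1.9182e+02 -2.8800e+00 -2.8000e-01
  1.7000e-01  4.5640e+01]
32 t,along,lat,z,fx,fy,fz,w [ 3.0130e+01  3.1780e+01  1.0000e-02  1.9183e+02 -3.7600e+00  6.0000e-01
  8.9000e-01  4.5030e+01]
```

```bash
python3 - <<'E'
from st import *
for a in(35,38): r.move_straight([*(e+a*X),191.72],vel=6); r.wait(.2); st(a)
for i in range(4): r.wait(.1); st("hold")
p,P=snap("wrist"); np.savez("w4.npz",p=p,P=P); cv2.imwrite("pics/w4.png",cv2.resize(p[:,140:500,::-1],None,fx=2,fy=2)[:600])
p,_=snap("scene"); cv2.imwrite("pics/s4.png",cv2.resize(p[180:260,290:410,::-1],None,fx=6,fy=6,interpolation=cv2.INTER_CUBIC))
E
```

```text
35 t,along,lat,z,fx,fy,fz,w [ 3.0980e+01  3.4480e+01 -3.0000e-02  1.9179e+02 -7.0700e+00 -5.4000e-01
  5.4600e+00  4.5230e+01]
38 t,along,lat,z,fx,fy,fz,w [ 3.1830e+01  3.6960e+01  1.0000e-02  1.9182e+02 -1.0150e+01  1.0000e-01
  7.5700e+00  4.5200e+01]
hold t,along,lat,z,fx,fy,fz,w [ 31.93  36.97   0.   191.8  -10.08  -0.46   7.27  45.38]
hold t,along,lat,z,fx,fy,fz,w [ 3.2030e+01  3.6970e+01  1.0000e-02  1.9181e+02 -9.4700e+00 -7.4000e-01
  8.1100e+00  4.5430e+01]
hold t,along,lat,z,fx,fy,fz,w [ 3.2130e+01  3.6950e+01 -0.0000e+00  1.9181e+02 -9.7500e+00 -8.0000e-02
  7.9300e+00  4.5180e+01]
hold t,along,lat,z,fx,fy,fz,w [ 3.2230e+01  3.6970e+01  1.0000e-02  1.9182e+02 -9.0300e+00  2.9000e-01
  7.6000e+00  4.5420e+01]
```

View pics/w4.png

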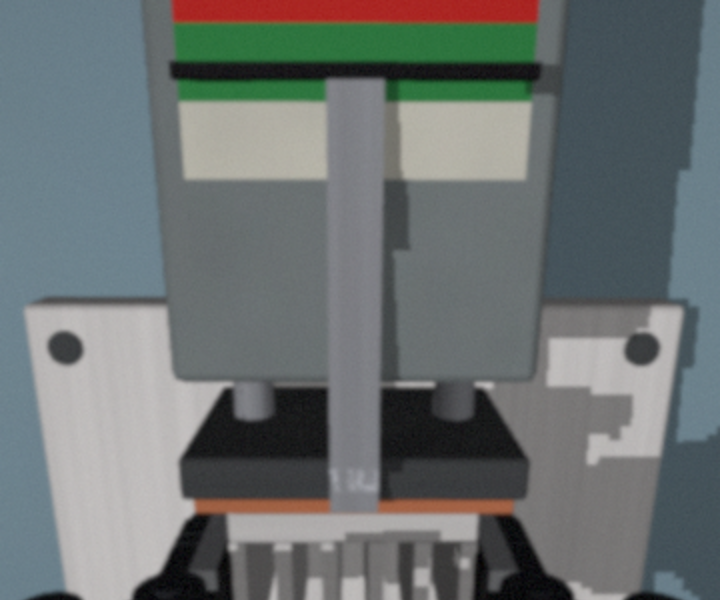

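View pics/s4.png

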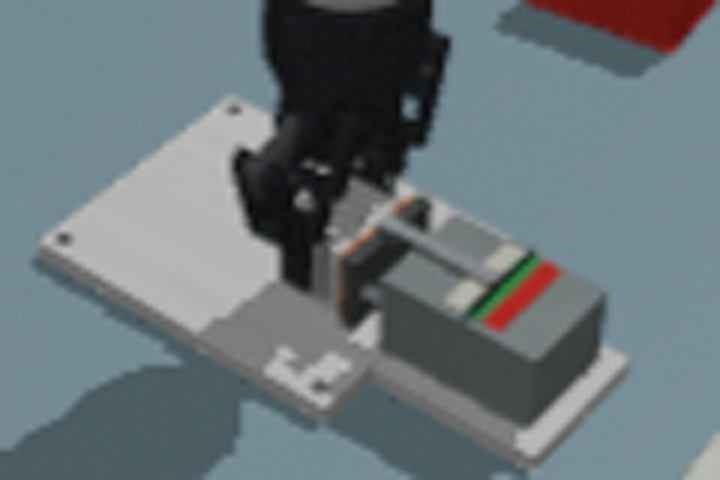

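The pointer's middle is at row 70 of a green band from 24 to 100, so about 6.4 mm. The heatsink (228–477) is centred on the bracket (195–513) to about 0.3 mm. Last check: tilt and squareness.

```bash
python3 - <<'E'
from st import *
P=np.load("w4.npz")["P"];p=np.load("w4.npz")["p"].astype(int);L=P.copy();L[...,:2]=(P[...,:2]-e)@np.array([X,Y]).T
B=L[259:269,258:376].reshape(-1,3);B=B[abs(B[:,2]-52)<5]
A=np.c_[B[:,:2],np.ones(len(B))];print("top plane slopes x,y",np.linalg.lstsq(A,B[:,2],rcond=None)[0],np.median(B[:,2]),len(B))
c=box(P,590,690,-60,60,45,62)&(p[...,0]>p[...,2]+30);print("copper",rect(L[c][:,:2]))
st("end"); s=r.read_state(); print(s["moment"])
E
```

```text
top plane slopes x,y [1.23889193e-01 1.19858041e-03 4.52721162e+01] 51.567555341568635 1173
copper (array([58.1, -0.5]), array([ 5.5, 55.6]), 0.6, 1069)
end t,along,lat,z,fx,fy,fz,w [ 3.233e+01  3.697e+01  1.000e-02  1.918e+02 -1.004e+01 -0.000e+00
  7.280e+00  4.529e+01]
[ 0.05430758  1.30922261 -0.06451015]
```

```bash
python3 - <<'E'
from st import *
P=np.load("w4.npz")["P"];L=P.copy();L[...,:2]=(P[...,:2]-e)@np.array([X,Y]).T
for v in range(252,300,2):
    B=L[v,262:372];k=abs(B[:,2]-52)<4;print(v,k.sum(),np.median(B[k],0).round(2) if k.any() else "")
E
```

```text
252 69 [57.62  3.73 55.43]
254 66 [56.87  4.43 55.49]
256 88 [56.04  0.07 55.4 ]
258 110 [53.21 -0.29 51.64]
260 110 [52.33 -0.29 51.52]
262 108 [51.55 -0.29 51.6 ]
264 110 [50.77 -0.29 51.67]
266 109 [49.86 -0.47 51.52]
268 110 [49.09 -0.29 51.64]
270 109 [48.22 -0.11 51.57]
272 41 [47.23  2.52 51.32]
274 42 [46.48 -0.26 51.47]
276 42 [45.65 -0.28 51.5 ]
278 42 [44.83 -0.29 51.55]
280 42 [43.93 -0.3  51.47]
282 42 [43.17 -0.3  51.62]
284 41 [42.26  2.52 51.53]
286 38 [41.42 -0.3  51.58]
288 41 [40.47  2.52 51.45]
290 42 [39.61 -0.31 51.47]
292 42 [38.73 -0.31 51.47]
294 42 [37.8  -0.31 51.39]
296 42 [37.01 -0.29 51.52]
298 42 [36.13 -0.3  51.53]
```

The top is level to within 0.1 mm over 17 mm, so the heatsink is flat on the bed. The slope in the earlier fit came from the bracket edge. Handing in.

```bash
python3 -c "
from st import *
ticket.sign_off(); st('end')"
```

```text
the job is handed in; nothing more can be done
the job is handed in; nothing more can be done
```

The job is handed in: the red post is in the red bin, the blue post is in the blue bin, and the arm is still holding the silver heatsink pressed against the bracket. The last clock reading before hand-in was 32.3 s of the 64 s allowed. I touched nothing else on the bench on purpose, but took no final picture of the other items.

Last checks:
- **Posts:** the wrist picture showed each post inside its own bin, lying down in the blue one, and the bed clear.
- **Pointer:** it stands in the green at about 6.4 mm of travel, read from the wrist picture and confirmed by the scene camera. Mid-green is 7.5 mm.
- **Push:** the tool force along the jig held steady at about 9–10 N, built up in slow steps. That is above the 7 N or so the spring should give at 6.4 mm. Friction on the bed probably makes up the rest, because the gripper also presses down with about 7–8 N.
- **Position:** the heatsink is centred on the bracket to about 0.3 mm, with the gripper set to the jig's angle. Its top is level to about 0.1 mm over 17 mm, so it sits flat on the bed.

Two things did not go straight through:
- **Early stop:** the first slide along the bed stopped early on a false force reading. I lifted the heatsink 2 mm, moved it near the bracket and lowered it again.
- **False tilt:** one tilt fit showed a slope, but it was picking up the bracket's edge; the row-by-row check showed no tilt.

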